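Latch the gate of the dye-tub rack

TASK

Two plywood jar racks stand on the dyeing bench with their front gates ajar. Push shut the gate of the rack that holds the dye tubs until its sprung latch snaps home behind the strike pin, so that it stays shut by itself; push firmly but do not ram it. Leave the gate of the empty rack as it stands.

Things in the scene. Friction and masses are not known exactly. Their poses are not given: they have to be found in the camera images.
- jar_rack: open-topped plywood rack, fixed, 140 deep (x), 208 wide (y), 100 high, holding three white tubs. Origin at the centre of its underside on the bench; x from its gated front (robot side) to its back, y to the gate's hinge, z up. Gate's upright hinge axis at x -78, y +94 mm; strike pin, 8 thick, 116 high, at x -93, y -86. A push at x -84, y -21 (gate shut), 75 above the bench, clears the latch.
- jar_gate (a joint): opening angle (rad) of that rack's gate; 0 shut (along the rack's y), grows as it swings out to the robot, starts 0.4-0.75, stays where left. Panel 12 thick, centred on the hinge axis, 10 to 170 mm from it, its top 100 above the bench. From 0.12 on it takes about 10 N, 115 mm from the hinge, to press the tongue past the pin; latched it rests between 0 and 0.017 against a rigid stop at 0.
- jar_tongue (a joint): travel (m) of that gate's brass latch tongue into its case: 0 fully out, 0.012 fully in. It sticks out 14 mm past the panel's free end, sloped on the side that meets the pin; spring 3 N at rest, 6 N at 0.008 where it passes the pin, after which it springs out again. Dark steel case 38 wide, 16 thick, on the gate's free end, up to 114 mm above the bench.
- bare_gate_edge (a point): top of the free end of the gate of the other, empty rack, 100 mm above the bench, at mid thickness; rack and gate are built alike. It also stands 0.4 to 0.75 rad open and is to be left alone. Either rack may be on the left.

How it is judged:
At the end, for the whole second after the job is handed in: The gate of the rack with the tubs is shut (less than 0.035 rad, about 6 mm at its free end) with its tongue sprung out again behind the pin (pressed in less than 3 mm), and the empty rack's gate end is within 20 mm of where it started (value of joint jar_gate below 0.035 rad and value of joint jar_tongue below 0.003 m and distance of bare_gate_edge from where it was at the start of the episode below 0.02 m); the robot touches nothing.
It fails at once if the empty rack's gate is moved by more than 20 mm at its free end (distance of bare_gate_edge from where it was at the start of the episode above 0.02 m).
It fails at once if the fingers ram the rack or its gate with more than 40 N (contact force between the fingers and jar_rack above 40 N).
It also fails if it takes over 35 s, if anything falls off the work surface, if the arm or the gripper's body presses on something with over 40 N, if the wrist force passes 120 N, or if a joint passes its speed limit or range.

ROBOT

A 7-joint arm with a two-finger parallel gripper is mounted at the origin on the work surface. World frame = base frame: x ahead of the robot, y to its left, z up, the work surface at z = 0. Lengths are in m, angles in rad, forces in N, time in s.
With the tool pointing down it reaches from about 0.35 to 0.9 m from the base axis. Payload 8.1 kg.
Tool frame: the origin (TCP) lies at the very end of the fingers, on their centre line; the grasp point (between the pads) lies 19 mm behind it; z points along the fingers, y is the direction in which the jaws open and shut (so a half turn about z gives the same grasp; the last joint's range is limited). The gripper opens to 92 mm and grips with 3 to 60 N. Pads are 19 mm wide; open, the fingers measure 130 mm over their backs; the gripper's body (75 mm by 190 mm) begins 47 mm behind the grasp point.
Start: joints at [-1.256, 0.434, 0.025, 1.573, -0.012, 1.134, -0.075], TCP at [0.254, 0.571, 0.227] pointing down, gripper open.
Joint ranges: [-2.62, 2.62], [-0.44, 2.09], [-1.27, 1.32], [0.08, 2.57], [-1.32, 4.46], [0.12, 2], [-2.74, 2.74]. Speed limits (rad/s): [2.22, 2.22, 3.01, 3.01, 3.14, 3.14, 3.14].

INTERFACE

Orientations are given as a unit quaternion [x, y, z, w].
In Python, from station import * gives the robot as it stands.
- The arm moves only by the tool arm_command, never from a script. Its argument "commands" is one flat list of numbers, 6 for each row, row after row: the shift along the world's x, y, z in m, then the turn, a rotation vector about the world's x, y, z in rad. In form: [tx, ty, tz, ax, ay, az, tx, ty, tz, ax, ay, az, ...]. A call has 1 to 5 rows; each row shifts and turns the pose as measured when the row begins; what a row does not reach is not made up. A row lasts 1/12 s, in which the tool goes at most 41.7 mm and 7.16 degrees, less where a joint would pass 70% of its speed; a pose out of reach is approached as far as the arm can. A call with a gripper value outside its range is refused whole. "hand" is the finger opening in m, from 0 to 0.0918, set as the call begins (left out, the last holds). The fingers move at their own pace and stop on an object; "squeeze" is the grip in N (left out, the last holds). Time passes only in rows, so rows that do not move let the fingers close. It gives the time, the measured TCP pose, the force and the opening at its end, in the units of the state.
- get_state(): the state, without advancing time (a new reading comes with each control period).
- grab_frame(name): name is "scene" or "top" or "wrist"; returns a dict with "image" (480x640x3 uint8, blue, green, red), "z_map" (480x640 float32, m along the optical axis (not along the pixel's ray), 0 where there is no reading), "fx", "fy", "cx", "cy" (pixels), "R" (3x3) and "t" (3): a world point X has camera coordinates R X + t; the wrist camera has in their place "tool_from_camera" (4x4, takes a point from camera to tool coordinates, whose origin is the TCP and whose axes are the flange's). Camera axes: x right, y down, z forward; pixel columns grow to the right and rows downward; lengths in m; the calibration is good to about 2 mm. A picture is of the moment at which its call begins: read the wrist's pose just before it.
- close_job(): hands the job in, once; it reports no verdict.
The state is a dict: "time": time; "joint_pos": joint angles; "qd": joint speeds; "effort": joint torques, N m; "position": TCP position; "tool_rot": TCP orientation; "ft_force": force on the tool from outside, world axes, zero at the start; "moment": the same for the moment, N m; "finger_gap": finger opening in m.
Only numpy, scipy, OpenCV 4.12 (cv2) and the standard library are available. Lean on these libraries where they do the work, as an engineer would, in place of code of your own. Each camera call takes 0.05 s, during which the arm holds its last target.

## Working session

There is one attempt and no reset: what is moved stays moved. The work goes in short steps, Python scripts to look and compute and a tool call to move; the robot and the scene stay as the last step left them, time stands still between calls to the robot, and variables do not carry over. Pictures are saved under pics/ and viewed, and the job is handed in when it is done.

Besides the shell and the picture viewer there is one more tool, called as name(argument=value, ...), one argument or row to a line, values as JSON. arm_command: Moves the arm, as the interface text tells. Its arguments: {"type":"object","properties":{"commands":{"type":"array","items":{"type":"number"}},"hand":{"type":"number"},"squeeze":{"type":"number"}},"required":["commands"]}

```bash
mkdir -p pics; python3 - <<'E'
from station import *
import cv2,pickle
for n in ("scene","top"):
    f=grab_frame(n); cv2.imwrite(f"pics/{n}0.png",f["image"]); pickle.dump(f,open(f"{n}0.pkl","wb"))
    print(n,f["fx"],f["cx"],f["cy"],f["R"],f["t"])
print(get_state())
E
```

```text
scene 595.8858410745421 325.94138649122624 241.48025976466167 [[-0.65965755  0.75149374 -0.01044393]
 [ 0.43753913  0.372697   -0.8183254 ]
 [-0.61107399 -0.54438416 -0.5746603 ]] [ 0.40273603 -0.19843519  1.73271588]
top 581.550765753461 321.62902681662695 244.10546678742514 [[-0.00313912 -0.99976253 -0.02156441]
 [-0.98982766  0.00617376 -0.14213758]
 [ 0.14223696  0.02089886 -0.98961199]] [0.03728607 0.64196891 1.15445869]
{'time': 0.1, 'joint_pos': array([-1.2556287 ,  0.43512168,  0.02493368,  1.57398606, -0.0116287 ,
        1.13403883, -0.07508154]), 'qd': array([-1.51531304e-05, -2.44427209e-03,  5.95619480e-04, -2.91724434e-03,
       -1.37449172e-03, -2.73403883e-03, -1.45327018e-03]), 'effort': array([ 3.66402368e-03, -6.69133973e+01,  9.88188833e-01, -3.15147150e+01,
       -6.05150289e-02,  3.73821112e-02,  8.29488363e-05]), 'position': array([0.25340588, 0.57081544, 0.2260504 ]), 'tool_rot': array([ 2.07381110e-01,  9.78259975e-01, -6.96916966e-04, -1.04383164e-04]), 'ft_force': array([ 0.23374966, -0.8201177 , -0.81200424]), 'moment': array([-0.01706805, -0.04176581, -0.02854286]), 'finger_gap': 0.09153134052114588}
```

View pics/scene0.png

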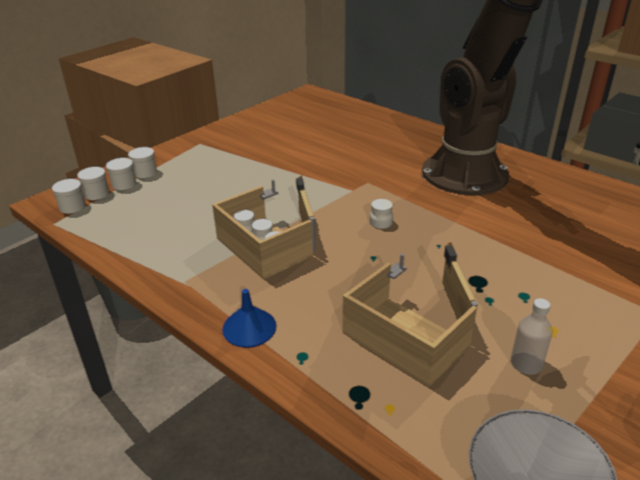

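View pics/top0.png

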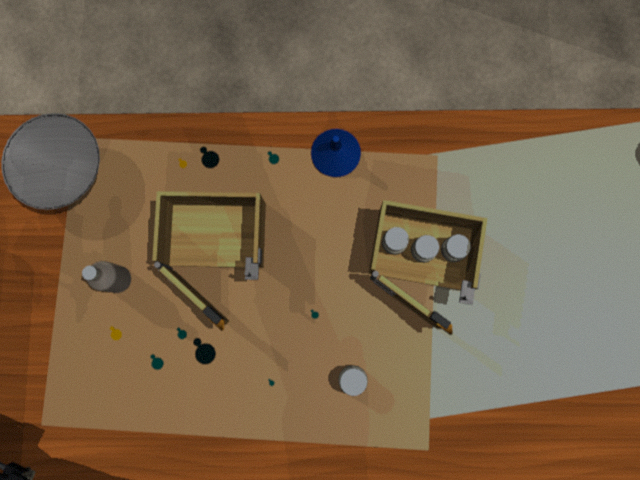

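The tub rack is the right one (top view, rack centre about (428,245), hinge (376,274), latch (447,327)). The empty rack is on the left, around (207,230). I'll zoom in on the tub rack.

```bash
cat > h.py <<'E'
import numpy as np
def cast(f,u,v,z):
    d=np.array([(u-f["cx"])/f["fx"],(v-f["cy"])/f["fy"],1.]);R=np.array(f["R"]);t=np.array(f["t"])
    c=-R.T@t; d=R.T@d; return c+d*(z-c[2])/d[2]
def proj(f,X):
    p=np.array(f["R"])@X+np.array(f["t"]); return np.array([f["fx"]*p[0]/p[2]+f["cx"],f["fy"]*p[1]/p[2]+f["cy"]])
E
python3 - <<'E'
import pickle,cv2
f=pickle.load(open("top0.pkl","rb"));im=f["image"][190:340,360:500]
cv2.imwrite("pics/zt.png",cv2.resize(im,None,fx=4,fy=4,interpolation=cv2.INTER_CUBIC))
f=pickle.load(open("scene0.pkl","rb"));im=f["image"][160:280,200:340]
cv2.imwrite("pics/zs.png",cv2.resize(im,None,fx=4.5,fy=4.5,interpolation=cv2.INTER_CUBIC))
E
```

```text
(no output)
```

View pics/zt.png

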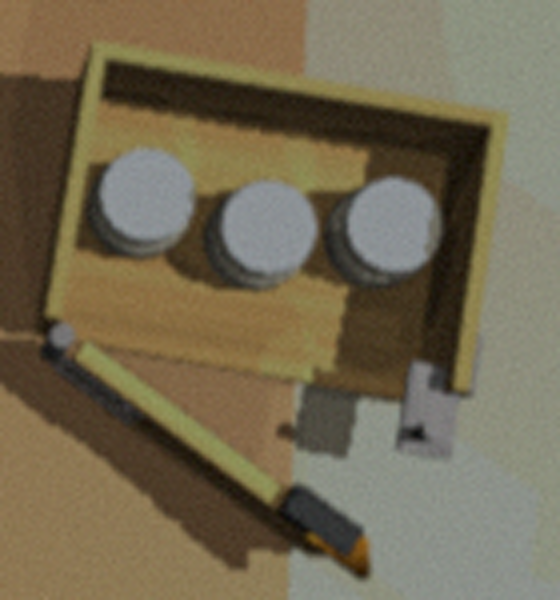

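View pics/zs.png

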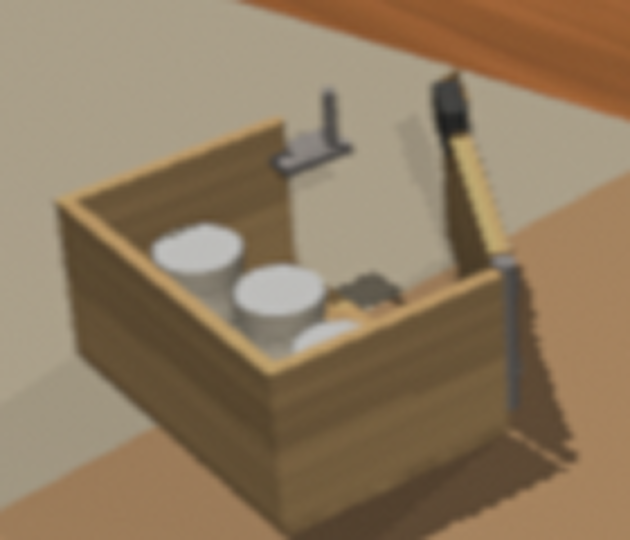

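The zoomed top view (x4, offset 360,190) shows the rack's top corners at (95,45), (507,116), (50,320) and (468,392). The hinge is at (62,335), the panel runs from (85,350) to (275,497), the case from about (288,492) to (362,545), and the pin is near (415,432).

```bash
python3 - <<'E'
import pickle,numpy as np
from h import *
from scipy.optimize import least_squares
f=pickle.load(open("top0.pkl","rb"));s=pickle.load(open("scene0.pkl","rb"))
T=lambda u,v,z:cast(f,360+u/4-.4,190+v/4-.4,z)[:2]
S=lambda u,v,z:cast(s,200+u/4.5-.4,160+v/4.5-.4,z)[:2]
# corners BL(back,+y) BR FL FR, hinge
loc=np.array([[70,104],[70,-104],[-70,104],[-70,-104],[-78,94]])/1e3
P=np.array([T(95,45,.1),T(507,116,.1),T(50,320,.1),T(468,392,.1),T(62,335,.1)])
print(P.round(4), [np.linalg.norm(P[a]-P[b]).round(4) for a,b in((0,1),(2,3),(0,2),(1,3))])
def tr(p,l): c,q=np.cos(p[2]),np.sin(p[2]); return l@np.array([[c,-q],[q,c]]).T+p[:2]
r=least_squares(lambda p:(tr(p,loc)-P).ravel(),[.5,-.2,0]);p=r.x;print("rack",p,(r.fun.reshape(-1,2)*1e3).round(1))
print("scene corners",S(62,203,.1),S(272,372,.1),S(284,120,.1), tr(p,loc).round(4))
h=tr(p,loc[4:])[0]
a0,a1=T(85,350,.1),T(275,497,.1); d=a1-a0
ax=-np.array([-np.sin(p[2]),np.cos(p[2])]) # shut dir (-y)
ang=lambda d:np.arctan2(ax[1]*0+ (ax[0]*d[1]-ax[1]*d[0]),ax@d)
print("hinge",h,"panel",a0,a1,np.linalg.norm(a1-h),"angle",ang(d),ang(a1-h),"tip",T(365,565,.1))
c=T(325,518,.114);print("case centre",c,np.linalg.norm(c-h),ang(c-h))
print("scene panel",S(500,257,.1),S(460,140,.1),ang(S(460,140,.1)-S(500,257,.1)))
sp=tr(p,np.array([[-.093,-.086],[-.084,-.021]]));print("pin,push",sp,proj(f,[*sp[0],.116]),"scene pin",proj(s,[*sp[0],.116]),S(329,92,.116))
# swept other
E
```

```text
[[ 0.7205 -0.0899]
 [ 0.6832 -0.2918]
 [ 0.5834 -0.0654]
 [ 0.5473 -0.2672]
 [ 0.5761 -0.0711]] [np.float64(0.2054), np.float64(0.205), np.float64(0.1392), np.float64(0.1381)]
rack [ 0.63402804 -0.17840622 -0.18277716] [[ 1.2  1. ]
 [ 0.8 -1.6]
 [ 0.7  2. ]
 [-1.  -0.8]
 [-1.6 -0.7]]
scene corners [ 0.68609491 -0.28730519] [ 0.72130642 -0.09025571] [ 0.5494529  -0.26145161] [[ 0.7218 -0.0889]
 [ 0.684  -0.2934]
 [ 0.5841 -0.0634]
 [ 0.5463 -0.268 ]
 [ 0.5744 -0.0718]]
hinge [ 0.57441286 -0.07179464] panel [ 0.56865651 -0.08222096] [ 0.49711523 -0.17248148] 0.12693606486026773 angle -0.4874406528499702 -0.4719581862772124 tip [ 0.46453028 -0.21459682]
case centre [ 0.48678827 -0.19365337] 0.15009203344413313 -0.44063111851751136
scene panel [ 0.57546235 -0.07580672] [ 0.5025263  -0.17214752] -0.4652289261048332
pin,push [[ 0.52694571 -0.24606991]
 [ 0.54761027 -0.18378848]] [467.94652034 297.76795193] scene pin [273.12672102 179.18634535] [ 0.53066959 -0.24375239]
```

Rack pose: (0.634, -0.178), yaw -0.183. Fit residuals are at most 2 mm, the scene view agrees to about 5 mm, and the gate stands about 0.47 rad open. I'll approach with the fingers closed and the jaw axis along the push direction, so that the narrow 19 mm side lies along the panel and clears the latch case.

arm_command(
  commands=[0.01,-0.037,0,0,0,-0.1,0.01,-0.037,0,0,0,-0.1,0.01,-0.037,0,0,0,-0.1,0.01,-0.037,0,0,0,-0.1,0.01,-0.037,0,0,0,-0.1],
  hand=0,
  squeeze=10,
)

```text
time: 0.52
position: [0.2983, 0.3861, 0.2221]
tool_rot: [0.445, 0.895, -0.001, -0.002]
ft_force: [0.3, -0.9, 1.4]
finger_gap: 0.063
```

arm_command(
  commands=[0.011,-0.039,0,0,0,-0.1,0.011,-0.039,0,0,0,-0.1,0.011,-0.039,0,0,0,-0.1,0.011,-0.039,0,0,0,-0.1,0.011,-0.039,0,0,0,-0.1],
)

```text
time: 0.93
position: [0.3515, 0.1845, 0.2209]
tool_rot: [0.662, 0.749, -0.001, -0.003]
ft_force: [0.5, 0.2, 0.5]
finger_gap: 0.0298
```

arm_command(
  commands=[0.011,-0.039,0,0,0,-0.1,0.011,-0.039,0,0,0,-0.1,0.011,-0.039,0,0,0,-0.1,0.011,-0.039,0,0,0,-0.1,0.011,-0.039,0,0,0,-0.1],
)

```text
time: 1.35
position: [0.4044, -0.017, 0.2211]
tool_rot: [0.834, 0.552, 0.001, -0.004]
ft_force: [1.6, 0.5, 0.0]
finger_gap: 0.001
```

arm_command(
  commands=[0.012,-0.03,0,0,0,-0.07,0.012,-0.03,0,0,0,-0.07,0.012,-0.03,0,0,0,-0.07,0.009,-0.013,0,0,0,-0.04,0,0,0,0,0,0],
)

```text
time: 1.77
position: [0.45, -0.1346, 0.2219]
tool_rot: [0.903, 0.43, 0.002, -0.002]
ft_force: [-0.9, 0.5, 1.3]
finger_gap: 0.0007
```

```bash
python3 - <<'E'
from station import *
import cv2,pickle
for n in ("scene","top"):
    f=grab_frame(n); cv2.imwrite(f"pics/{n}1.png",f["image"]); pickle.dump(f,open(f"{n}1.pkl","wb"))
print(get_state())
E
```

```text
{'time': 1.8667, 'joint_pos': array([-0.45134791,  0.2048744 ,  0.75642202,  1.99079835, -0.17470371,
        1.00950746, -0.28731973]), 'qd': array([-0.02989254, -0.02040874, -0.02922933,  0.02275861, -0.0001182 ,
        0.00480514, -0.00388928]), 'effort': array([  1.43081412, -35.14835358,   5.55024639, -29.82279539,
        -0.1194007 ,  -0.1482901 ,   0.09332045]), 'position': array([ 0.44845146, -0.13181282,  0.2214253 ]), 'tool_rot': array([ 0.90152098,  0.43271783,  0.00192271, -0.00339114]), 'ft_force': array([-0.44472373, -0.50275691,  0.40141272]), 'moment': array([-0.03868442,  0.13874006,  0.02376704]), 'finger_gap': 0.0002946160590184628}
```

View pics/scene1.png

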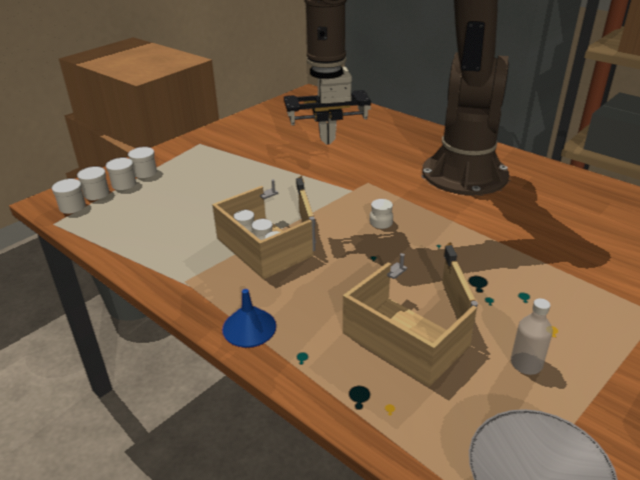

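```bash
python3 - <<'E'
import pickle,numpy as np
from h import *
f=pickle.load(open("top0.pkl","rb"));s=pickle.load(open("scene0.pkl","rb"))
for z in (.03,.05,.06,.07,.08,.1): 
  c=cast(f,353,381,z);print(z,c.round(3),proj(s,c).round(1))
print(s["z_map"][205,381]); c=cast(f,353,381,.06);print((np.array(s["R"])@c+s["t"])[2])
E
```

```text
0.03 [ 0.364 -0.028  0.03 ] [381.7 212.3]
0.05 [ 0.366 -0.027  0.05 ] [381.8 205.9]
0.06 [ 0.367 -0.027  0.06 ] [381.8 202.7]
0.07 [ 0.368 -0.027  0.07 ] [381.9 199.4]
0.08 [ 0.369 -0.026  0.08 ] [382.  196.1]
0.1 [ 0.371 -0.026  0.1  ] [382.1 189.5]
1.4842125
1.4886396808737066
```

The cup beside the path is about 45 mm high and sits well below the gripper body. Descending to z of about 0.07.

arm_command(
  commands=[0.001,0.002,-0.033,0,0,0,0.001,0.002,-0.033,0,0,0,0.001,0.002,-0.033,0,0,0,0,0,-0.033,0,0,0,0,0,-0.015,0,0,0],
)

```text
time: 2.28
position: [0.4522, -0.1171, 0.0728]
tool_rot: [0.898, 0.44, 0.007, -0.004]
ft_force: [-1.2, 1.3, -0.1]
finger_gap: 0.0004
```

arm_command(
  commands=[0,0,0,0,0,0],
)

```text
time: 2.37
position: [0.4496, -0.1146, 0.0702]
tool_rot: [0.897, 0.442, 0.004, -0.006]
ft_force: [-0.5, -0.0, -0.0]
finger_gap: 0.0008
```

```bash
python3 - <<'E'
import numpy as np
H=np.array([.5744,-.0718])
for a in (.6,.5,.47,.4,.3,.2,.12,.08,.04,.02,0):
    t=-.183-np.pi/2-a; n=-.183-a+np.pi
    print(a,(H+.115*np.array([np.cos(t),np.sin(t)])+.025*np.array([np.cos(n),np.sin(n)])).round(4))
E
```

```text
0.6 [ 0.4756 -0.1357]
0.5 [ 0.4824 -0.1452]
0.47 [ 0.4847 -0.148 ]
0.4 [ 0.4902 -0.154 ]
0.3 [ 0.4988 -0.162 ]
0.2 [ 0.5082 -0.1691]
0.12 [ 0.5162 -0.1741]
0.08 [ 0.5204 -0.1763]
0.04 [ 0.5246 -0.1784]
0.02 [ 0.5267 -0.1794]
0 [ 0.5289 -0.1803]
```

Approaching to contact and starting the swing slowly.

arm_command(
  commands=[0.008,-0.007,0,0,0,0,0.008,-0.007,0,0,0,0,0.006,-0.006,0,0,0,0,0.005,-0.005,0,0,0,0,0.005,-0.005,0,0,0,0],
)

```text
time: 2.78
position: [0.4852, -0.1429, 0.0739]
tool_rot: [0.895, 0.446, 0.006, -0.007]
ft_force: [-0.1, -0.5, 0.2]
finger_gap: 0.0007
```

arm_command(
  commands=[0.005,-0.005,0,0,0,0.03,0.005,-0.005,0,0,0,0.03,0.005,-0.005,0,0,0,0.03],
)

```text
time: 3.03
position: [0.5034, -0.1602, 0.0762]
tool_rot: [0.874, 0.487, 0.007, -0.006]
ft_force: [-0.9, 1.6, -0.8]
finger_gap: 0.0005
```

arm_command(
  commands=[0.004,-0.004,-0.003,0,0,0.05,0.004,-0.003,-0.002,0,0,0.05,0.003,-0.002,-0.001,0,0,0.05],
)

```text
time: 3.28
position: [0.5177, -0.1723, 0.0725]
tool_rot: [0.833, 0.553, 0.008, -0.005]
ft_force: [-1.6, 0.3, 1.4]
finger_gap: 0.0007
```

```bash
python3 - <<'E'
from station import *
import cv2
f=grab_frame("scene"); cv2.imwrite("pics/s2.png",cv2.resize(f["image"][120:280,180:400],None,fx=3,fy=3))
s=get_state();print(s["position"],s["ft_force"],s["tool_rot"])
E
```

```text
[ 0.51840206 -0.17292833  0.07267433] [ 1.72797303 -0.46195375 -0.28264019] [ 0.83234026  0.55418202  0.00838736 -0.00465074]
```

View pics/s2.png

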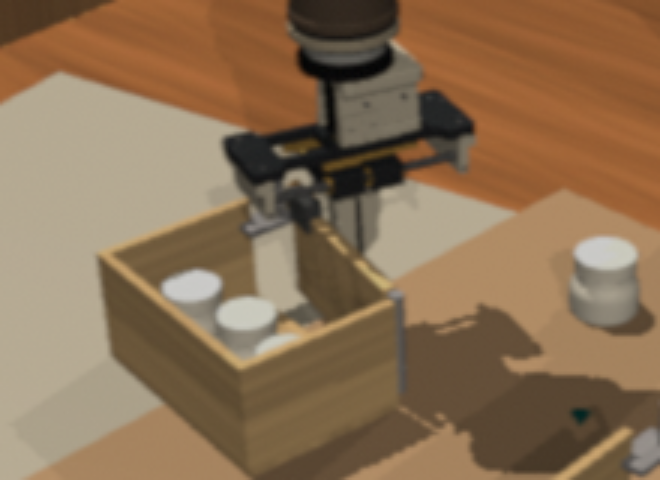

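The panel is swinging with the fingers (their contact is at about (355,220)), and the latch case is just reaching the pin at about (300,200). Continuing in small pushes while watching the force.

arm_command(
  commands=[0.002,-0.001,-0.001,0,0,0.05,0.002,-0.001,-0.001,0,0,0.05],
)

```text
time: 3.5
position: [0.5209, -0.1754, 0.0715]
tool_rot: [0.804, 0.595, 0.007, -0.007]
ft_force: [-14.6, 4.8, 13.1]
finger_gap: 0.0003
```

arm_command(
  commands=[0.002,-0.001,0,0,0,0.04],
)

```text
time: 3.58
position: [0.5205, -0.1761, 0.0715]
tool_rot: [0.792, 0.611, 0.006, -0.009]
ft_force: [-9.8, 3.6, 5.4]
finger_gap: 0.0002
```

arm_command(
  commands=[0.003,-0.001,0,0,0,0.02],
)

```text
time: 3.67
position: [0.5203, -0.1764, 0.0715]
tool_rot: [0.785, 0.619, 0.005, -0.012]
ft_force: [-13.7, 5.7, 11.8]
finger_gap: 0.0003
```

arm_command(
  commands=[0.004,-0.001,0.001,0,0,0.01],
)

```text
time: 3.75
position: [0.5202, -0.1765, 0.072]
tool_rot: [0.783, 0.622, 0.003, -0.016]
ft_force: [-13.5, 4.2, -1.8]
finger_gap: 0.0008
```

arm_command(
  commands=[0.006,-0.001,0.001,0,0,0],
)

```text
time: 3.83
position: [0.5208, -0.1766, 0.0721]
tool_rot: [0.783, 0.622, 0.0, -0.02]
ft_force: [-17.0, 2.1, 2.1]
finger_gap: 0.0003
```

arm_command(
  commands=[0.008,-0.001,0,0,0,0],
)

```text
time: 3.92
position: [0.5227, -0.1771, 0.0717]
tool_rot: [0.784, 0.62, -0.003, -0.025]
ft_force: [-24.5, 4.2, 21.3]
finger_gap: 0.0005
```

```bash
python3 - <<'E'
from station import *
import cv2
f=grab_frame("scene"); cv2.imwrite("pics/s3.png",cv2.resize(f["image"][160:260,230:330],None,fx=6,fy=6,interpolation=cv2.INTER_CUBIC))
f=grab_frame("top"); cv2.imwrite("pics/t3.png",cv2.resize(f["image"][190:340,340:500],None,fx=4,fy=4,interpolation=cv2.INTER_CUBIC))
s=get_state();print(s["position"],s["ft_force"],s["tool_rot"],s["moment"])
E
```

```text
[ 0.5235354  -0.17734368  0.07177871] [-17.78937173   3.61625208  12.41781317] [ 0.78402647  0.62023497 -0.00244976 -0.02459833] [0.50177351 3.64189034 0.01224435]
```

View pics/s3.png

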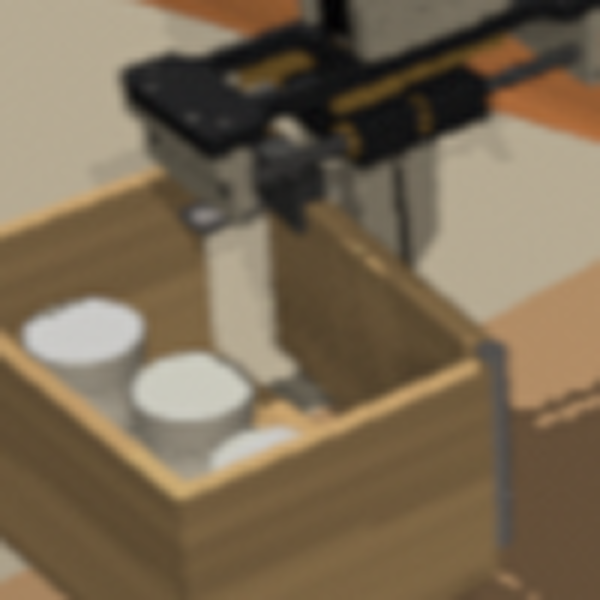

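View pics/t3.png

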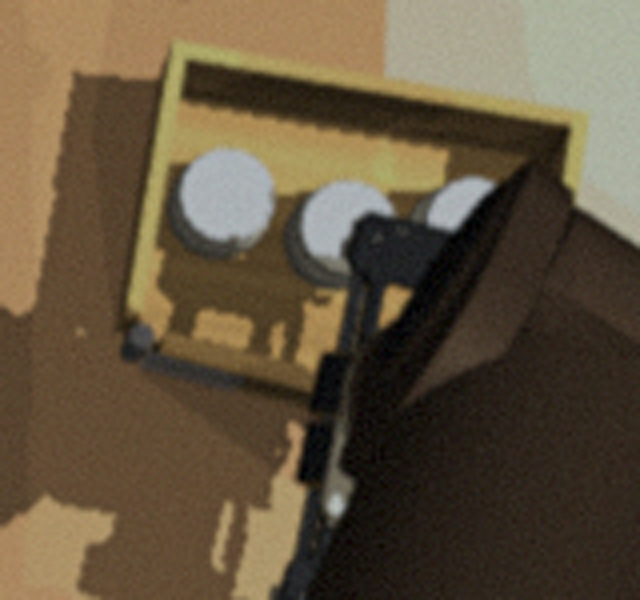

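The gate is moving through the pin zone: the case at about (290,175) in the scene crop is beside the pin, and the total horizontal force is about 18 N. I'll keep pressing, with slight lift and tilt corrections.

arm_command(
  commands=[0.007,-0.001,0.002,0,-0.01,0],
)

```text
time: 4.1
position: [0.5237, -0.1772, 0.0724]
tool_rot: [0.785, 0.619, -0.002, -0.027]
ft_force: [-18.1, 4.0, -10.0]
finger_gap: 0.0007
```

arm_command(
  commands=[0.007,-0.001,0.001,0,-0.01,0],
)

```text
time: 4.18
position: [0.5238, -0.1771, 0.0721]
tool_rot: [0.786, 0.618, -0.002, -0.029]
ft_force: [-21.2, 4.8, 11.5]
finger_gap: 0.0004
```

The force is rising without any motion, so the gate is either latched at the stop or stuck. I'll back off and look.

arm_command(
  commands=[-0.008,0.003,0.001,0,0,0,-0.02,0.004,0,0,0.01,0,-0.03,0.006,0,0,0.01,0,-0.03,0.006,0.02,0,0.01,0,-0.02,0.006,0.03,0,0,0],
)

```text
time: 4.6
position: [0.4119, -0.1536, 0.1213]
tool_rot: [0.788, 0.614, -0.017, -0.041]
ft_force: [0.2, 0.7, 1.0]
finger_gap: 0.0002
```

arm_command(
  commands=[0,0.03,0.035,0,0,0,0,0.035,0.035,0,0,0,0,0.038,0.015,0,0,0,0,0.038,0.01,0,0,0,0,0.03,0,0,0,0],
)

```text
time: 5.02
position: [0.4095, 0.0074, 0.22]
tool_rot: [0.796, 0.603, -0.013, -0.039]
ft_force: [0.6, -0.0, -1.1]
finger_gap: 0.0005
```

```bash
python3 - <<'E'
from station import *
import cv2,pickle
f=grab_frame("scene"); pickle.dump(f,open("scene4.pkl","wb"));cv2.imwrite("pics/s4.png",cv2.resize(f["image"][160:260,200:330],None,fx=6,fy=6,interpolation=cv2.INTER_CUBIC))
f=grab_frame("top"); pickle.dump(f,open("top4.pkl","wb"));cv2.imwrite("pics/t4.png",cv2.resize(f["image"][190:340,360:500],None,fx=4,fy=4,interpolation=cv2.INTER_CUBIC))
s=get_state();print(s["position"],s["ft_force"],s["tool_rot"],s["time"])
E
```

```text
[0.40904129 0.00990246 0.21849113] [-0.08958101 -0.73360204 -0.21966116] [ 0.79430967  0.606075   -0.01354269 -0.03952007] 5.1167
```

View pics/s4.png

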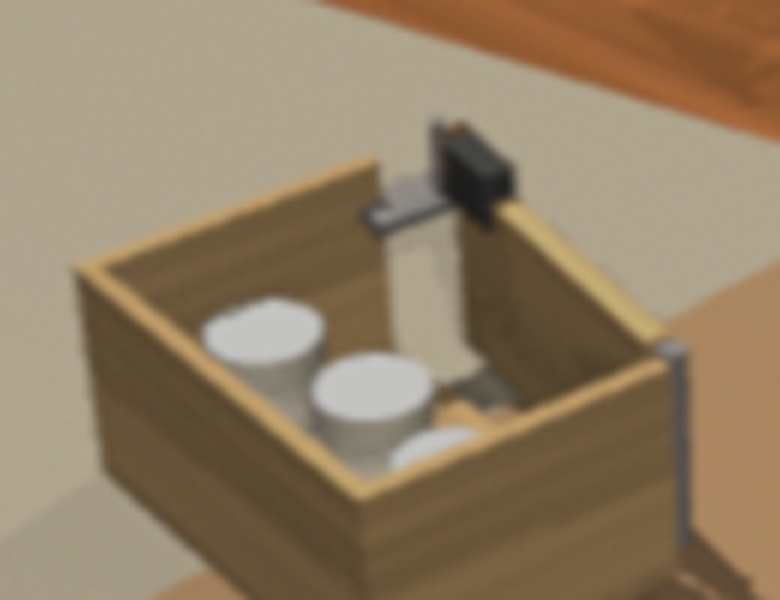

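View pics/t4.png

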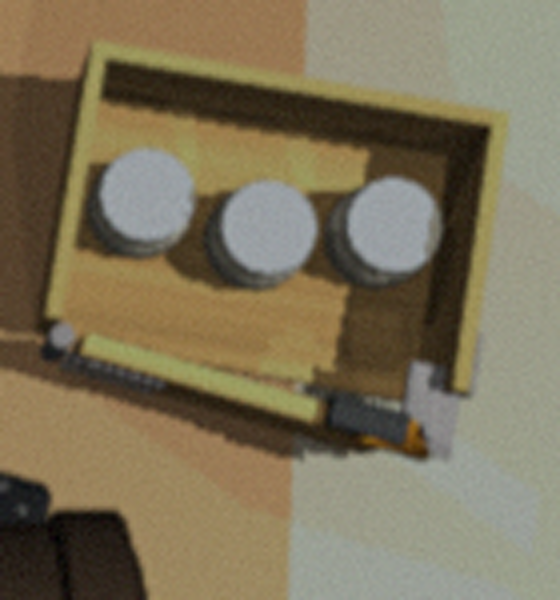

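The panel runs (85,345) to (318,410) in the top crop. That is steeper than the rack edges, so the gate is still about 0.1 rad open, with the tongue resting against the pin at (425,440). It hasn't latched. I'll measure the angle, the tool tilt and the tub heights before pushing again.

```bash
python3 - <<'E'
import pickle,numpy as np
from h import *
from station import *
from scipy.spatial.transform import Rotation as R
f=pickle.load(open("top4.pkl","rb"));s=pickle.load(open("scene4.pkl","rb"))
T=lambda u,v,z:cast(f,360+u/4-.4,190+v/4-.4,z)[:2]
S=lambda u,v,z:cast(s,200+u/6-.4,160+v/6-.4,z)[:2]
for d in (T(318,410,.1)-T(85,345,.1),S(505,205,.1)-S(660,338,.1),T(370,418,.114)-np.array([.5744,-.0718])):
    print(np.linalg.norm(d), -.183-np.pi/2-np.arctan2(d[1],d[0]))
for z in (.05,.06,.07,.08,.09):  # middle tub
    c=cast(f,360+268/4,190+231/4,z); print(z,c.round(3),((proj(s,c)-[200,160])*6).round(0))
st=get_state(); q=R.from_quat(st["tool_rot"]); print("z axis",q.apply([0,0,1]))
yaw=-.183-.08; th=(yaw+np.pi/2)/2
g=R.from_quat([np.cos(th),np.sin(th),0,0]); print("correction",(g*q.inv()).as_rotvec(), st["position"])
E
```

```text
0.11673270774401831 0.09614591499722569
0.12026572495728927 0.0946517260215376
0.15030688421113586 0.0879451746417772
0.05 [ 0.633 -0.182  0.05 ] [373. 413.]
0.06 [ 0.631 -0.18   0.06 ] [376. 392.]
0.07 [ 0.63  -0.178  0.07 ] [380. 370.]
0.08 [ 0.629 -0.177  0.08 ] [383. 349.]
0.09 [ 0.627 -0.175  0.09 ] [387. 327.]
z axis [-0.06941842  0.04636658 -0.99650952]
correction [-0.04627351 -0.06959741  0.00422859] [0.40904129 0.00990246 0.21849113]
```

arm_command(
  commands=[0.004,-0.036,0,-0.015,-0.025,0,0.004,-0.036,0,-0.015,-0.025,0,0.004,-0.036,0,-0.015,-0.025,0,0.004,-0.036,0,-0.005,-0.015,0,0.004,-0.036,0,0,0,0],
)

```text
time: 5.53
position: [0.4305, -0.1705, 0.2211]
tool_rot: [0.791, 0.611, 0.01, 0.01]
ft_force: [0.4, -0.3, -0.2]
finger_gap: 0.0007
```

arm_command(
  commands=[0.004,0,-0.03,0,0,0,0.004,0,-0.03,0,0,0,0.004,0,-0.03,0,0,0,0.004,0,-0.03,0,0,0,0,0,-0.01,0,0,0],
)

```text
time: 5.95
position: [0.4497, -0.1888, 0.0931]
tool_rot: [0.798, 0.602, 0.014, 0.02]
ft_force: [0.0, 0.7, 0.4]
finger_gap: 0.0003
```

arm_command(
  commands=[0,0,0,0,0,0],
)

```text
time: 6.03
position: [0.4483, -0.1897, 0.0912]
tool_rot: [0.799, 0.601, 0.012, 0.019]
ft_force: [-0.5, -0.2, 1.2]
finger_gap: 0.0003
```

arm_command(
  commands=[0.013,0.006,-0.004,0,0,0.015,0.013,0.006,-0.004,0,0,0.015,0.013,0.004,-0.003,0,0,0.015,0.008,0,-0.002,0,0,0,0,0,0,0,0,0],
)

```text
time: 6.45
position: [0.5022, -0.1739, 0.0806]
tool_rot: [0.785, 0.619, 0.014, 0.02]
ft_force: [0.4, 0.8, 0.5]
finger_gap: 0.0001
```

arm_command(
  commands=[0,0,0,0,0,0],
)

```text
time: 6.53
position: [0.5034, -0.1736, 0.0811]
tool_rot: [0.785, 0.619, 0.014, 0.021]
ft_force: [0.4, -0.0, 0.0]
finger_gap: 0.0005
```

Now push in gently.

arm_command(
  commands=[0.004,-0.001,0,0,0,0,0.004,-0.001,0,0,0,0,0.004,-0.001,0,0,0,0,0.004,-0.001,0,0,0,0],
)

```text
time: 6.87
position: [0.5201, -0.1781, 0.0826]
tool_rot: [0.785, 0.619, 0.015, 0.021]
ft_force: [0.3, 0.1, 0.1]
finger_gap: 0.0005
```

arm_command(
  commands=[0.006,-0.001,0,0,0,0],
)

```text
time: 6.95
position: [0.5234, -0.179, 0.0822]
tool_rot: [0.785, 0.619, 0.014, 0.019]
ft_force: [-20.9, 4.7, 12.5]
finger_gap: 0.0001
```

arm_command(
  commands=[0.007,-0.001,0,0,0,0],
)

```text
time: 7.03
position: [0.5251, -0.1791, 0.0811]
tool_rot: [0.786, 0.618, 0.011, 0.014]
ft_force: [-24.4, 5.8, 15.6]
finger_gap: 0.0006
```

arm_command(
  commands=[0.006,-0.001,0.001,0,0,0],
)

```text
time: 7.12
position: [0.5255, -0.1791, 0.0809]
tool_rot: [0.786, 0.618, 0.008, 0.009]
ft_force: [-20.8, 5.9, 17.1]
finger_gap: 0.0004
```

arm_command(
  commands=[0.007,-0.001,0.001,0,0,0],
)

```text
time: 7.2
position: [0.526, -0.1791, 0.0808]
tool_rot: [0.787, 0.617, 0.005, 0.004]
ft_force: [-24.0, 4.8, 19.9]
finger_gap: 0.0003
```

arm_command(
  commands=[0.008,-0.001,0.001,0,0,0],
)

```text
time: 7.28
position: [0.5303, -0.1799, 0.081]
tool_rot: [0.788, 0.616, 0.003, 0.001]
ft_force: [-1.6, -0.0, -1.1]
finger_gap: 0.0005
```

The force collapsed and the tool jumped 4 mm, which looks like the snap. One gentle nudge to seat it, then retreat.

arm_command(
  commands=[0.003,-0.001,0,0,0,0],
)

```text
time: 7.37
position: [0.5331, -0.181, 0.0809]
tool_rot: [0.788, 0.616, 0.003, 0.0]
ft_force: [-1.5, 1.7, 1.4]
finger_gap: 0.0005
```

arm_command(
  commands=[0.003,-0.001,0,0,0,0],
)

```text
time: 7.45
position: [0.5336, -0.1812, 0.0804]
tool_rot: [0.788, 0.616, 0.001, -0.002]
ft_force: [-19.6, 6.4, 15.5]
finger_gap: 0.0005
```

Firm contact with the stop at 0.5336. Retreating to check.

arm_command(
  commands=[-0.008,0.002,0.001,0,0,0,-0.02,0.004,0,0,0,0,-0.03,0.006,0,0,0,0,-0.03,0.006,0.02,0,0,0,-0.02,0.006,0.03,0,0,0],
)

```text
time: 7.87
position: [0.4247, -0.1578, 0.1281]
tool_rot: [0.787, 0.616, -0.001, -0.002]
ft_force: [0.4, 1.1, 0.8]
finger_gap: 0.0005
```

arm_command(
  commands=[0,0.03,0.035,0,0,0,0,0.035,0.035,0,0,0,0,0.038,0.015,0,0,0,0,0.038,0.01,0,0,0,0,0.03,0,0,0,0],
)

```text
time: 8.28
position: [0.4222, 0.0048, 0.225]
tool_rot: [0.793, 0.609, 0.004, 0.001]
ft_force: [1.0, 0.1, 0.2]
finger_gap: 0.0007
```

arm_command(
  commands=[0,0,0,0,0,0,0,0,0,0,0,0],
)

```text
time: 8.45
position: [0.4234, 0.0119, 0.2266]
tool_rot: [0.79, 0.613, 0.008, 0.001]
ft_force: [0.8, -0.6, -0.1]
finger_gap: 0.0003
```

```bash
python3 - <<'E'
from station import *
import cv2,pickle
f=grab_frame("scene"); pickle.dump(f,open("scene5.pkl","wb"));cv2.imwrite("pics/s5.png",cv2.resize(f["image"][160:260,200:330],None,fx=6,fy=6,interpolation=cv2.INTER_CUBIC))
f=grab_frame("top"); pickle.dump(f,open("top5.pkl","wb"));cv2.imwrite("pics/t5.png",cv2.resize(f["image"][190:340,360:500],None,fx=4,fy=4,interpolation=cv2.INTER_CUBIC))
a=pickle.load(open("top0.pkl","rb"))["image"][190:340,140:270].astype(int);print("empty rack diff",abs(a-f["image"][190:340,140:270]).mean(2)[60:].mean())
cv2.imwrite("pics/e5.png",cv2.hconcat([cv2.resize(i,None,fx=3,fy=3) for i in (a.astype("uint8"),f["image"][190:340,140:270])]))
E
```

```text
empty rack diff 14.727179487179487
```

View pics/s5.png

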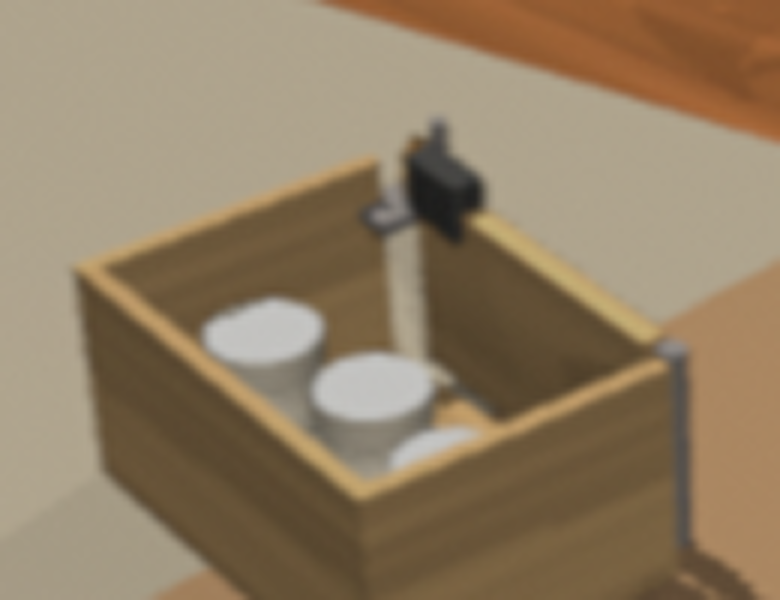

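View pics/t5.png

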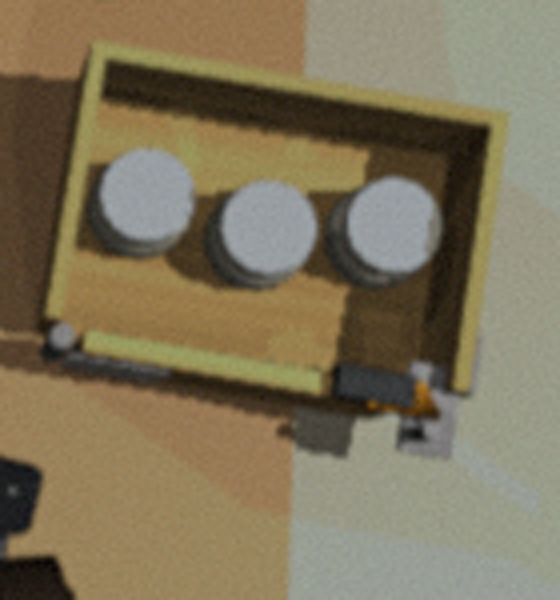

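View pics/e5.png

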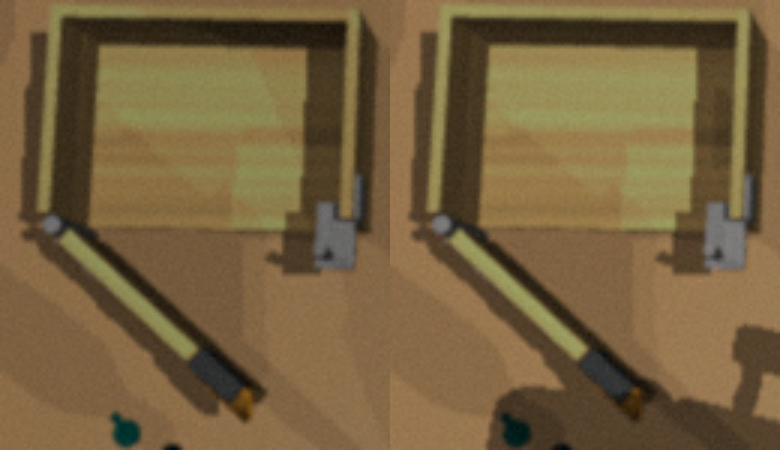

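Top view: the panel runs (85,340) to (322,380), a slope of 0.17 that matches the rack edges, so the gate is shut. The tongue at (430,400) is out behind the pin at (415,432). The empty rack's gate tip is at the same place in both pictures, and only shadows differ.

```bash
python3 -c "
from station import *
print(close_job())"
```

```text
the job is handed in; nothing more can be done
None
```

The gate of the tub rack (the right-hand one) is shut and latched, and I handed the job in at about 8.5 s of the 35 s allowed.

- **First push:** It failed. I reached about 21–25 N and stopped short. When I backed off, the gate was still about 0.09 rad open with the tongue resting on the pin.
- **Second push:** I raised the fingers to about 80 mm, straightened the tool and pushed again. At about 25 N horizontal force the resistance dropped to nearly zero and the gate moved on. I then pressed it once against its stop at about 20 N.
- **Gate and latch:** With the arm backed off, the shut panel's slope in the top picture matches the rack's edges (0.168 against 0.172). The tongue shows sprung out behind the pin.
- **Empty rack:** Its gate looks the same in the before and after pictures. The numeric image comparison gave 14.7, which I put down to shadows because the gate is visibly in the same place.
- **Disagreements:** Passing the pin took about 25 N at the wrist, against the roughly 10 N given. The stop came about 5 mm further in than my measured rack pose predicted. I did not look into either one.

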